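# Put the earbuds and the watch on charge

## Task

Take the orange earbud case out of the desk organiser and set it on the middle of the square charging pad, and take the round blue watch out of the organiser and set it on the middle of the round charging puck. Set both down gently, without dropping them, the same way up as they lay.

Things in the scene. Friction and masses are not known exactly. Their poses are not given: they have to be found in the camera images.
- case_mid (a point): Centre (half-way up) of the loose orange earbud case: block 60 mm (x) by 46 (y) by 24 high (z, up), about 50 g. It lies flat, top 29 mm above the desk, in the organiser: a fixed shallow grey tray of 4 compartments, each 110 by 110 mm, floor 5 mm and wall tops 16 mm above the desk. Others hold the watch, a like case in white and a red round sharpener (38 mm, 18 high); which is where varies.
- watch_mid (a point): Centre (half-way up) of the loose blue watch without strap, black face up: disc 40 mm in diameter, 14 mm thick, z up, about 40 g. It lies flat in another compartment of the organiser, top 19 mm above the desk. Case and watch each lie within 7 mm of the middle of their compartment, their x axes within 15 degrees of parallel to its walls.
- pad_top (a point): Middle of the top face of the square charging pad: 90 by 90 mm, 10 mm high, white with a grey square on top, fixed to the desk. x and y along its sides, z up. The earbud case goes here, turned any way about the vertical.
- puck_top (a point): Middle of the top face of the round charging puck: 70 mm in diameter, 10 mm high, white with a black disc on top, fixed to the desk. z up. The watch goes here, turned any way about the vertical.
There are look-alikes about, which are no part of the job. Leave any pink look-alike of the part that bears pad_top alone. Of the things that look like the part that bears case_mid, the smaller one is meant.

How it is judged:
By the outcome, as a careful person would: the job done as asked, in the order asked, and still so for the second after the job is handed in, with the robot touching nothing.
It also fails if it takes over 58 s, if anything falls off the work surface, if the arm or the gripper's body presses on something with over 40 N, if the wrist force passes 120 N, or if a joint passes its speed limit or range.

## Robot

A 6-joint arm with a two-finger parallel gripper is mounted at the origin on the work surface. World frame = base frame: x ahead of the robot, y to its left, z up, the work surface at z = 0. Lengths are in m, angles in degrees, forces in N, time in s.
With the tool pointing down it reaches from about 0.4 to 0.825 m from the base axis. Payload 7 kg.
Tool frame: the origin (TCP) lies midway between the tips of the shut fingers; the grasp point (between the pads) lies 19 mm behind it; z points along the fingers, y is the line along which they close (so a half turn about z gives the same grasp; the last joint's range is limited). The gripper opens to 88 mm and grips with 3 to 60 N. Pads are 19 mm wide; open, the fingers measure 130 mm over their backs; the gripper's body (78 mm by 193 mm) begins 47 mm behind the grasp point.
Start: joints at [90.247, 20.546, 0.682, 0, -70.136, -16.507], TCP at [0.189, 0.648, 0.227] pointing down, gripper open.
Joint ranges: [-176.03, 176.03], [-82.01, 121.73], [-58.28, 71.71], [-173.87, 95.51], [-174.79, -0.11], [-173.66, 173.66]. Speed limits (degrees/s): [136.94, 136.94, 172.46, 180, 180, 180].

## Interface

Orientations are given as [roll, pitch, yaw] about the fixed x, y, z axes, in that order (R = Rz(yaw) Ry(pitch) Rx(roll)).
In Python, from plant import telemetry, viewer, workorder gives the robot as it stands. The module is installed in compiled form; this text tells all that it offers.
- The arm moves only by the tool carry_out, never from a script. Its argument "rows" is a list of rows, each a list of 6 numbers: the shift along the tool's x, y, z in m, then the turn, a rotation vector about the tool's x, y, z in rad. In form: [[tx, ty, tz, ax, ay, az], ...]. A call has 1 to 8 rows; each row is the pose to reach, as a shift and turn from the pose commanded when the call began, along the tool's axes at that moment; what a row does not reach only later rows make up. A row lasts 1/8 s, in which the tool goes at most 62.5 mm and 10.7 degrees, less where a joint would pass 70% of its speed; a pose out of reach is approached as far as the arm can. A call with a gripper value outside its range is refused whole. "grip" is the gripper's target within -1 to 1 (fully open at 1, half-way at 0, shut at -1), set as the call begins (left out, the last holds). The fingers move at their own pace and stop on an object; the grip force is fixed at half the most. Time passes only in rows, so rows that repeat a pose let the fingers close. It gives the time, the measured TCP pose, the force, the opening and the grip force at its end, in the units of the state.
- telemetry.get_obs(): the state, without advancing time (a new reading comes with each control period).
- viewer.snapshot(name): name is "scene" or "top"; returns the picture (480x640x3 uint8, red, green, blue); there is no depth.
- viewer.camera_info(name): a dict with "intrinsics" (3x3 intrinsics, pixels), "k1" (the pictures are not rectified: a ray, as slopes to the right and down, at radius r is drawn at 1 + k1 r^2 times it, then the intrinsics apply), "extrinsics" (4x4, takes a point from camera to world coordinates). Camera axes: x right, y down, z forward; pixel columns grow to the right and rows downward; lengths in m; the calibration is good to about 2 mm. A picture is of the moment at which its call begins. camera_info takes no time and is no camera call.
- workorder.close_job(): hands the job in; it is judged then, once.
The state is a dict: "clock": time; "joint_pos": joint angles; "qvel": joint speeds; "tau": joint torques, N m; "tool_pos": TCP position; "orientation": TCP orientation; "force": force on the tool from outside, world axes, zero at the start; "moment": the same for the moment, N m; "opening": finger opening in m; "gripper_force": force on a finger pad.
Only numpy, scipy, OpenCV 4.12 (cv2) and the standard library are available. Lean on these libraries where they do the work, as an engineer would, in place of code of your own. Each camera call takes 0.05 s, during which the arm holds its last target. There are 200 camera calls.

## Working session

There is one attempt and no reset: what is moved stays moved. The work goes in short steps, Python scripts to look and compute and a tool call to move; the robot and the scene stay as the last step left them, time stands still between calls to the robot, and variables do not carry over. Pictures are saved under pics/ and viewed, at most 10 in all, crops included, and the job is handed in when it is done.

Besides the shell and the picture viewer there is one more tool, called after "Request:" as name(argument=value, ...), one argument or row to a line, values as JSON. carry_out: Moves the arm, as the interface text tells. Its arguments: {"type":"object","properties":{"rows":{"type":"array"},"grip":{"type":"number"}},"required":["rows"]}

```bash
mkdir -p pics; python3 - <<'E'
from plant import telemetry, viewer
import cv2,numpy as np
for n in ("scene","top"):
    im=viewer.snapshot(n); cv2.imwrite(f"pics/{n}0.png",im[:,:,::-1])
    c=viewer.camera_info(n); print(n,np.round(c["intrinsics"],1).tolist(),c["k1"],np.round(c["extrinsics"],3).tolist())
o=telemetry.get_obs(); print(o)
E
```

```text
scene [[435.8, 0.0, 323.3], [0.0, 435.8, 239.7], [0.0, 0.0, 1.0]] -0.00401883660220968 [[-0.129, 0.721, -0.681, 1.146], [0.992, 0.09, -0.094, 0.099], [-0.007, -0.687, -0.727, 0.769], [0.0, 0.0, 0.0, 1.0]]
top [[533.4, 0.0, 323.1], [0.0, 533.4, 242.7], [0.0, 0.0, 1.0]] 0.028993659048624918 [[-0.017, -0.981, 0.192, 0.256], [-1.0, 0.014, -0.02, 0.029], [0.017, -0.193, -0.981, 1.21], [0.0, 0.0, 0.0, 1.0]]
{'clock': 0.1, 'joint_pos': array([ 9.02468334e+01,  2.05853517e+01,  6.38590833e-01, -1.67926754e-02,
       -7.01355316e+01, -1.65073816e+01]), 'qvel': array([ 0.02206908, -0.05860203,  0.15216472,  0.01707167, -0.07534954,
        0.00441117]), 'tau': array([-2.76728402e-03, -5.84166241e+01,  2.93752223e+01,  7.01568246e+00,
        1.01747538e-02, -5.72228737e-05]), 'tool_pos': array([0.18890778, 0.64757029, 0.2257384 ]), 'orientation': array([ 1.79916613e+02, -8.24806218e-03, -1.62662596e+01]), 'force': array([ 0.21228151, -1.12497609,  0.28935901]), 'moment': array([-0.03914549,  0.00940646,  0.01469951]), 'gripper_force': 0.0, 'opening': 0.08743834381235283}
```

View pics/top0.png

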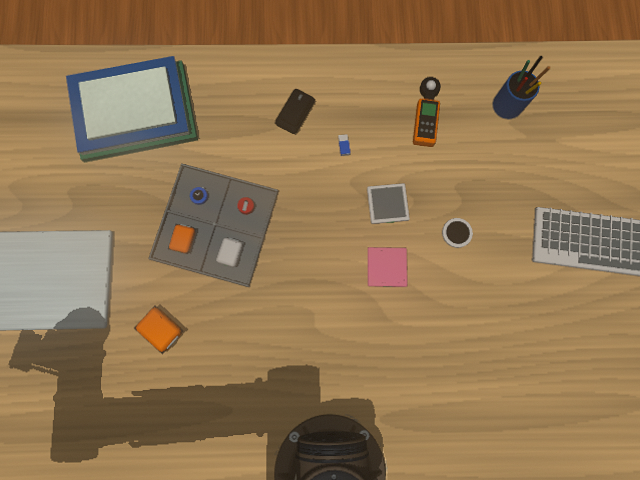

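View pics/scene0.png

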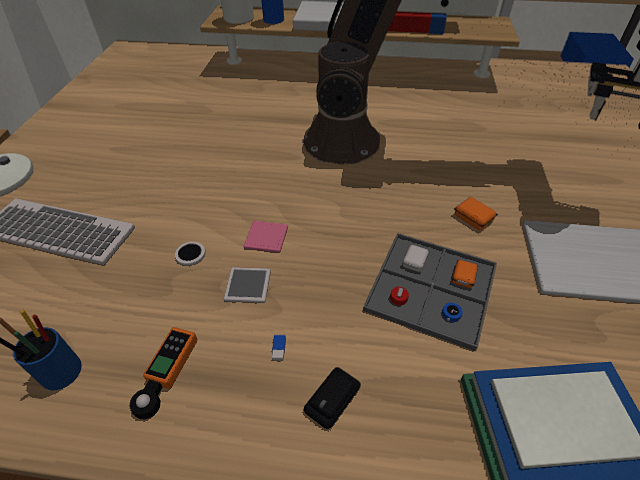

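The top view shows the tray with the watch at (199,196), red sharpener (246,205), orange case (182,239) and white case (230,252). The pad is at (388,203), the pink look-alike at (388,267) and the puck at (457,233). 

Two things are orange blocks. (182,239) is in the tray and smaller. (159,329) lies on the desk and is larger. The tray one fits, and I'll confirm it in a crop.

```bash
cat > h.py <<'E'
from plant import telemetry, viewer
import cv2,numpy as np
def ray(n,px):
    c=viewer.camera_info(n);K=np.array(c["intrinsics"]);T=np.array(c["extrinsics"])
    k=np.array([c["k1"],0,0,0,0.])
    p=cv2.undistortPoints(np.float64(px).reshape(-1,1,2),K,k).reshape(-1,2)
    return T[:3,3],np.c_[p,np.ones(len(p))]@T[:3,:3].T
def onto(n,px,z):
    o,d=ray(n,px);return (o+d*((z-o[2])/d[:,2])[:,None])[:,:2]
def blob(im,lo,hi,seed,r=30):
    "largest hsv blob near seed: convex hull (pixels)"
    hsv=cv2.cvtColor(im,cv2.COLOR_RGB2HSV);m=cv2.inRange(hsv,lo,hi)
    w=np.zeros_like(m);cv2.circle(w,seed,r,255,-1);m&=w
    cs=cv2.findContours(m,cv2.RETR_EXTERNAL,cv2.CHAIN_APPROX_NONE)[0]
    return cv2.convexHull(max(cs,key=cv2.contourArea)).reshape(-1,2)
def rep(name,n,im,lo,hi,seed,r,z):
    h=onto(n,blob(im,lo,hi,seed,r),z).astype(np.float32)
    M=cv2.moments(h*1000);c=np.array([M['m10'],M['m01']])/M['m00']
    R=cv2.minAreaRect(h*1000);print(name,n,"c",c.round(1),"rect",np.round(R[0],1),np.round(R[1],1),round(R[2],1));return c
OR=((5,150,90),(20,255,255));BL=((105,90,40),(130,255,255))
E
python3 - <<'E'
from h import *
t=viewer.snapshot("top");s=viewer.snapshot("scene")
rep("case","top",t,*OR,(182,239),25,.017);rep("case","scene",s,*OR,(465,273),20,.017)
rep("big","top",t,*OR,(159,329),32,.017)
rep("watch","top",t,*BL,(199,196),18,.012);rep("watch","scene",s,*BL,(453,312),18,.012)
G=((0,0,40),(179,60,140))
rep("pad","top",t,*G,(388,203),18,.010);rep("pad","scene",s,*G,(247,284),20,.010)
D=((0,0,0),(179,255,90))
rep("puck","top",t,*D,(457,233),12,.010);rep("puck","scene",s,*D,(189,253),12,.010)
T=onto("top",[(182,164),(278,190),(249,286),(151,259)],.016);print("tray",T.round(3).tolist(),T.mean(0).round(4))
a=cv2.resize(t[155:355,130:290],None,fx=3,fy=3,interpolation=cv2.INTER_CUBIC)
b=cv2.resize(t[170:300,355:485],(320,320),interpolation=cv2.INTER_CUBIC)
o=np.zeros((600,800,3),np.uint8);o[:,:480]=a;o[:320,480:]=b
cv2.imwrite("pics/c1.png",o[:,:,::-1])
E
```

```text
case top c [504.8 325.7] rect [504.6 325.4] [46.6 58.7] 75.0
case scene c [497.5 327.2] rect [497.3 327. ] [45.  60.9] 75.3
big top c [301.8 368.3] rect [301.6 367.7] [88.6 66.7] 48.7
watch top c [608.2 292.5] rect [608.9 292.4] [37.1 36. ] 89.4
watch scene c [605.5 290.9] rect [605.4 290.9] [40.2 46.7] 58.0
pad top c [ 584.7 -148.4] rect [ 585.3 -148.2] [74.7 73.8] 4.3
pad scene c [ 583.8 -148.6] rect [ 583.6 -148.4] [75.6 75.8] 4.5
puck top c [ 512.3 -306.3] rect [ 512.5 -306.1] [50.1 49.2] 42.2
puck scene c [ 511.8 -306.2] rect [ 512.1 -306.2] [52.4 50.9] 50.4
tray [[0.682, 0.331], [0.616, 0.107], [0.394, 0.172], [0.458, 0.392]] [0.5376 0.2505]
```

View pics/c1.png

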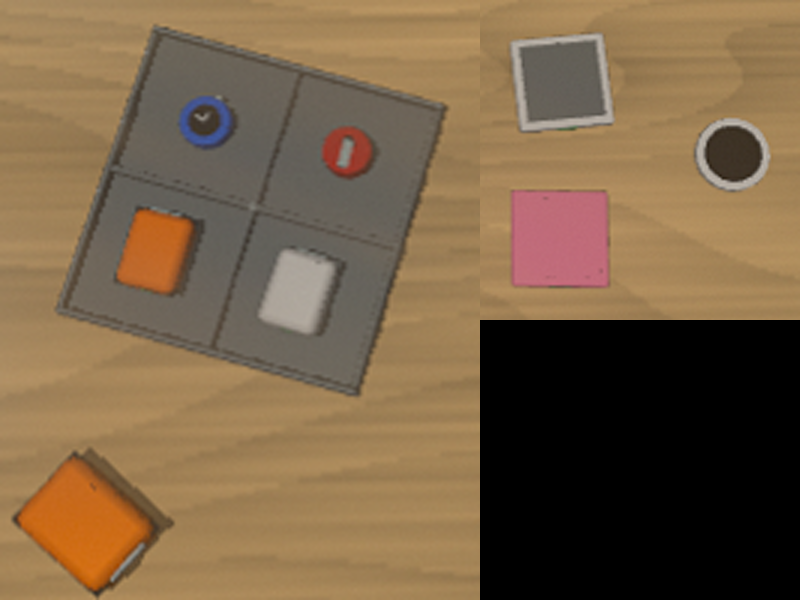

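The crop confirms it. The tray orange block measures about 59x46 mm at (182,239). The other measures 89x67 mm on the desk, so the tray one is meant. Its pose is about (503, 324.5) mm, long axis at -15°. The watch is at (607, 291), the pad at (584, -148.5) and the puck at (512, -306).

```bash
cat >> h.py <<'E'
from scipy.spatial.transform import Rotation as Ro
def go(x,y,z,yaw):
    o=telemetry.get_obs();R=Ro.from_euler("xyz",o["orientation"],degrees=True);p=np.array([x,y,z])
    T=Ro.from_euler("xyz",[180,0,yaw],degrees=True)
    print("row",R.inv().apply(p-o["tool_pos"]).round(4).tolist()+(R.inv()*T).as_rotvec().round(4).tolist(),"clk",round(o["clock"],2),"F",o["force"].round(1),"open",round(o["opening"],4),"pos",o["tool_pos"].round(4),"rpy",o["orientation"].round(2))
E
python3 -c "
from h import *
go(.5034,.3245,.10,-15)"
```

```text
row [0.3924, 0.2221, 0.1263, 0.001, -0.0001, -0.022] clk 0.2 F [-0.8  0.3  0.2] open 0.0874 pos [0.189  0.6477 0.226 ] rpy [ 1.7994e+02 -1.0000e-02 -1.6260e+01]
```

Request:
carry_out(
  rows=[
    [0.04,0.022,0.0,0,0,0],
    [0.09,0.05,0.01,0,0,-0.01],
    [0.14,0.08,0.03,0,0,-0.022],
    [0.19,0.11,0.05,0,0,-0.022],
    [0.24,0.14,0.07,0,0,-0.022],
    [0.29,0.165,0.09,0,0,-0.022],
    [0.34,0.19,0.11,0,0,-0.022],
    [0.37,0.21,0.12,0,0,-0.022],
  ],
  grip=1,
)

```text
clock: 1.2
tool_pos: [0.4865, 0.3405, 0.1052]
orientation: [179.9, 0.0, -15.1]
force: [0.2, 0.4, 0.1]
opening: 0.0876
gripper_force: 0.0
```

Request:
carry_out(
  rows=[
    [0.022,0.012,0.006,0,0,0],
    [0.022,0.012,0.006,0,0,0],
    [0.022,0.012,0.006,0,0,0],
  ],
)

```text
clock: 1.58
tool_pos: [0.5034, 0.3257, 0.1006]
orientation: [-180.0, -0.0, -15.0]
force: [-0.0, 0.2, -0.0]
opening: 0.0875
gripper_force: 0.0
```

```bash
python3 -c "
from h import *
go(.5034,.3245,.05,-15)
im=viewer.snapshot('scene');cv2.imwrite('pics/s2.png',cv2.resize(im[160:360,350:550],(600,600),interpolation=cv2.INTER_CUBIC)[:,:,::-1])"
```

```text
row [0.0003, 0.0012, 0.0506, -0.0, -0.0, -0.0002] clk 1.57 F [-0.   0.2 -0. ] open 0.0875 pos [0.5034 0.3257 0.1006] rpy [-180.     -0.    -15.01]
```

View pics/s2.png

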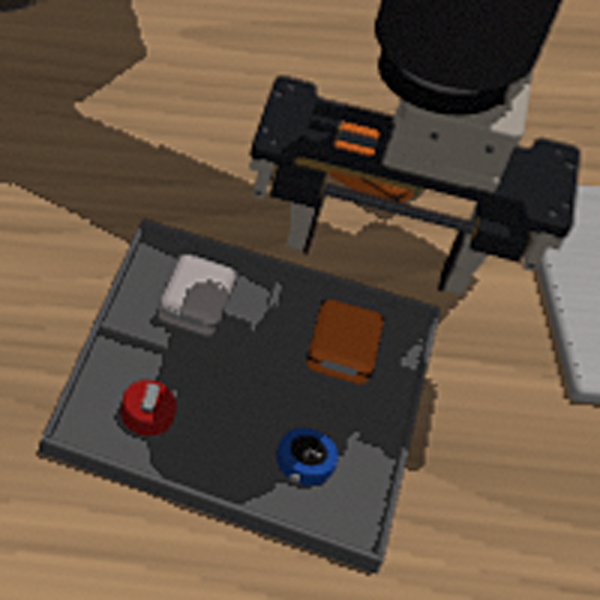

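The crop shows the gripper square over the case (case at (348,340) in the crop), with the fingers well clear on both sides. I'll go down to just above the wall tops and close.

Request:
carry_out(
  rows=[
    [0,0.001,0.03,0,0,0],
    [0,0.001,0.05,0,0,0],
    [0,0.001,0.07,0,0,0],
    [0,0.001,0.08,0,0,0],
    [0,0.001,0.08,0,0,0],
  ],
)

```text
clock: 2.25
tool_pos: [0.5028, 0.3248, 0.0203]
orientation: [180.0, 0.0, -14.9]
force: [0.2, 0.3, -0.6]
opening: 0.0875
gripper_force: 0.0
```

Request:
carry_out(
  rows=[
    [0,0,0,0,0,0],
    [0,0,0,0,0,0],
    [0,0,0,0,0,0],
    [0,0,0,0,0,0],
    [0,0,0,0,0,0],
    [0,0,0,0,0,0],
  ],
  grip=0.18,
)

```text
clock: 3.0
tool_pos: [0.5033, 0.3245, 0.0205]
orientation: [180.0, 0.0, -15.0]
force: [0.6, 0.7, -0.5]
opening: 0.0521
gripper_force: 0.0
```

Request:
carry_out(
  rows=[
    [0,0,0.003,0,0,0],
    [0,0,0.006,0,0,0],
    [0,0,0.009,0,0,0],
    [0,0,0.009,0,0,0],
  ],
)

```text
clock: 3.5
tool_pos: [0.5031, 0.3243, 0.0111]
orientation: [180.0, 0.0, -15.0]
force: [0.4, 0.1, 0.3]
opening: 0.0517
gripper_force: 0.0
```

Request:
carry_out(
  rows=[
    [0,0,0,0,0,0],
    [0,0,0,0,0,0],
    [0,0,0,0,0,0],
    [0,0,0,0,0,0],
  ],
  grip=-0.3,
)

```text
clock: 4.0
tool_pos: [0.5033, 0.3245, 0.0116]
orientation: [180.0, 0.0, -15.0]
force: [-0.1, -0.6, -1.1]
opening: 0.0458
gripper_force: 30.0
```

Request:
carry_out(
  rows=[
    [0,0,-0.01,0,0,0],
    [0,0,-0.03,0,0,0],
    [0,0,-0.06,0,0,0],
    [0,0,-0.09,0,0,0],
    [0,0,-0.1,0,0,0],
    [0,0,-0.1,0,0,0],
  ],
)

```text
clock: 4.75
tool_pos: [0.5034, 0.3248, 0.1123]
orientation: [-179.9, -0.0, -15.0]
force: [0.4, 0.1, -1.1]
opening: 0.0459
gripper_force: 30.0
```

```bash
python3 -c "
from h import *
go(.584,-.1485,.11,0)"
```

```text
row [0.2003, 0.4363, 0.0017, -0.0014, -0.0007, -0.2619] clk 4.75 F [ 0.4  0.1 -1.1] open 0.0459 pos [0.5034 0.3248 0.1123] rpy [-1.7991e+02 -3.0000e-02 -1.5000e+01]
```

Request:
carry_out(
  rows=[
    [0.016,0.035,0,0,0,-0.03],
    [0.042,0.09,0,0,0,-0.08],
    [0.067,0.145,0,0,0,-0.13],
    [0.092,0.2,0,0,0,-0.18],
    [0.117,0.255,0,0,0,-0.23],
    [0.142,0.31,0,0,0,-0.28],
    [0.167,0.365,0,0,0,-0.32],
    [0.188,0.41,0,0,0,-0.339],
  ],
)

```text
clock: 5.75
tool_pos: [0.5779, -0.1224, 0.11]
orientation: [-180.0, 0.1, 4.4]
force: [0.6, -0.2, -0.8]
opening: 0.0458
gripper_force: 30.0
```

Request:
carry_out(
  rows=[
    [0.004,0.028,0,0,0,0],
    [0.004,0.028,0,0,0,0],
    [0.004,0.028,0,0,0,0],
  ],
)

```text
clock: 6.12
tool_pos: [0.5841, -0.1475, 0.1104]
orientation: [-180.0, 0.1, 4.4]
force: [-0.1, 0.6, -0.2]
opening: 0.0455
gripper_force: 30.0
```

```bash
python3 -c "
from h import *
go(.584,-.1485,.05,4.4)
t=viewer.snapshot('top');s=viewer.snapshot('scene')
a=cv2.resize(t[130:280,310:460],(400,400));b=cv2.resize(s[170:320,175:325],(400,400))
cv2.imwrite('pics/p3.png',np.hstack([a,b])[:,:,::-1])"
```

```text
row [-0.0001, 0.001, 0.0604, -0.0003, 0.002, -0.0001] clk 6.12 F [-0.1  0.6 -0.2] open 0.0455 pos [ 0.5841 -0.1475  0.1104] rpy [-1.7998e+02  1.1000e-01  4.3900e+00]
```

View pics/p3.png

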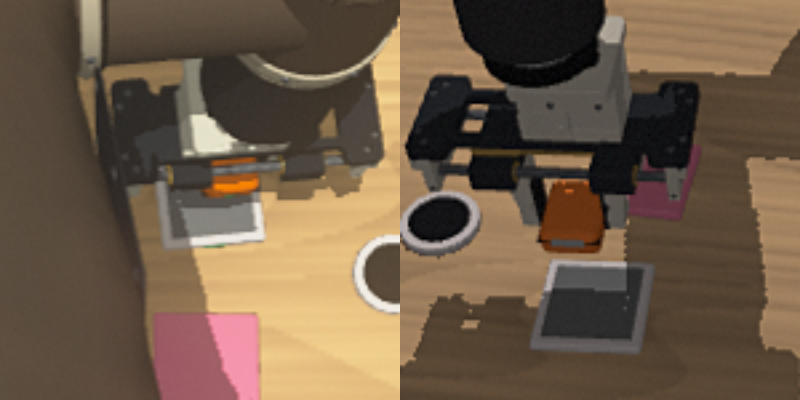

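The case is held level over the pad: case at (570,215) and pad at (590,305) in the crop's right half. I'll go down.

Request:
carry_out(
  rows=[
    [0,0.001,0.02,0,-0.001,0],
    [0,0.001,0.045,0,-0.001,0],
    [0,0.001,0.065,0,-0.001,0],
    [0,0.001,0.08,0,-0.001,0],
    [0,0.001,0.088,0,-0.001,0],
    [0,0.001,0.09,0,-0.001,0],
    [0,0.001,0.09,0,-0.001,0],
    [0,0.001,0.09,0,-0.001,0],
  ],
)

```text
clock: 7.22
tool_pos: [0.5855, -0.1488, 0.0222]
orientation: [180.0, -0.0, 4.4]
force: [0.0, -1.0, -0.8]
opening: 0.0455
gripper_force: 30.0
```

```bash
python3 -c "
from h import *
go(.584,-.1485,.0165,4.4)"
```

```text
row [-0.0014, -0.0004, 0.0057, 0.0001, -0.0002, 0.0004] clk 7.22 F [ 0.  -1.  -0.8] open 0.0455 pos [ 0.5855 -0.1488  0.0222] rpy [ 1.7999e+02 -1.0000e-02  4.4200e+00]
```

Request:
carry_out(
  rows=[
    [-0.001,0,0.002,0,0,0],
    [-0.001,0,0.003,0,0,0],
    [-0.001,0,0.004,0,0,0],
    [-0.001,0,0.004,0,0,0],
  ],
)

```text
clock: 7.72
tool_pos: [0.5839, -0.1489, 0.0175]
orientation: [180.0, 0.1, 4.4]
force: [0.6, -0.1, -1.1]
opening: 0.0459
gripper_force: 30.0
```

Request:
carry_out(
  rows=[
    [0,0,0.0005,0,0,0],
    [0,0,0.001,0,0,0],
    [0,0,0.001,0,0,0],
  ],
)

```text
clock: 8.1
tool_pos: [0.584, -0.1489, 0.0166]
orientation: [180.0, 0.1, 4.4]
force: [0.4, 0.2, -0.2]
opening: 0.0459
gripper_force: 30.0
```

Force is starting to unload. I'll take half-millimetre steps until contact.

Request:
carry_out(
  rows=[
    [0,0,0.0005,0,0,0],
    [0,0,0.0005,0,0,0],
    [0,0,0.0005,0,0,0],
  ],
)

```text
clock: 8.48
tool_pos: [0.584, -0.1488, 0.0165]
orientation: [180.0, 0.0, 4.4]
force: [-1.6, 1.0, 5.5]
opening: 0.0456
gripper_force: 30.0
```

Request:
carry_out(
  rows=[
    [0,0,0.0005,0,0,0],
    [0,0,0.0005,0,0,0],
    [0,0,0.0005,0,0,0],
  ],
)

```text
clock: 8.85
tool_pos: [0.584, -0.1488, 0.0165]
orientation: [180.0, 0.0, 4.4]
force: [-3.2, 2.2, 10.2]
opening: 0.0455
gripper_force: 30.0
```

Request:
carry_out(
  rows=[
    [0,0,-0.0007,0,0,0],
    [0,0,-0.0007,0,0,0],
  ],
)

```text
clock: 9.1
tool_pos: [0.5841, -0.1488, 0.0165]
orientation: [180.0, 0.0, 4.4]
force: [-3.1, 0.4, 4.9]
opening: 0.0457
gripper_force: 30.0
```

Request:
carry_out(
  rows=[
    [0,0,0,0,0,0],
    [0,0,0,0,0,0],
    [0,0,0,0,0,0],
    [0,0,0,0,0,0],
    [0,0,0,0,0,0],
    [0,0,0,0,0,0],
  ],
  grip=0.7,
)

```text
clock: 9.85
tool_pos: [0.584, -0.1489, 0.0163]
orientation: [180.0, 0.1, 4.4]
force: [-0.7, 0.1, -0.2]
opening: 0.0747
gripper_force: 0.0
```

Request:
carry_out(
  rows=[
    [0,0,-0.01,0,0,0],
    [0,0,-0.03,0,0,0],
    [0,0,-0.06,0,0,0],
    [0,0,-0.09,0,0,0],
    [0,0,-0.1,0,0,0],
    [0,0,-0.1,0,0,0],
  ],
)

```text
clock: 10.6
tool_pos: [0.5844, -0.1488, 0.1171]
orientation: [-180.0, -0.0, 4.4]
force: [0.2, -0.5, 0.4]
opening: 0.0746
gripper_force: 0.0
```

```bash
python3 -c "
from h import *
go(.6073,.291,.1,30)"
```

```text
row [0.0567, -0.4367, 0.0172, 0.0001, -0.0007, -0.4465] clk 10.6 F [ 0.2 -0.5  0.4] open 0.0746 pos [ 0.5844 -0.1488  0.1171] rpy [-1.80e+02 -4.00e-02  4.42e+00]
```

Request:
carry_out(
  rows=[
    [0.005,-0.035,0,0,0,-0.03],
    [0.012,-0.09,0,0,0,-0.08],
    [0.02,-0.145,0,0,0,-0.14],
    [0.027,-0.2,0,0,0,-0.2],
    [0.034,-0.255,0,0,0,-0.26],
    [0.041,-0.31,0,0,0,-0.32],
    [0.048,-0.365,0,0,0,-0.38],
    [0.053,-0.41,0.01,0,0,-0.4465],
  ],
)

```text
clock: 11.6
tool_pos: [0.605, 0.2662, 0.1053]
orientation: [-180.0, 0.1, 30.2]
force: [0.4, 0.0, -0.0]
opening: 0.0743
gripper_force: 0.0
```

Request:
carry_out(
  rows=[
    [0.015,-0.023,0.007,0,0,0],
    [0.015,-0.023,0.007,0,0,0],
    [0.015,-0.023,0.007,0,0,0],
  ],
)

```text
clock: 11.98
tool_pos: [0.6064, 0.2905, 0.0984]
orientation: [-180.0, 0.1, 29.9]
force: [1.3, -0.2, 0.0]
opening: 0.0743
gripper_force: 0.0
```

```bash
python3 -c "
from h import *
go(.6073,.291,.03,30)
t=viewer.snapshot('top');s=viewer.snapshot('scene')
rep('case','top',t,*OR,(388,203),30,.022);rep('case','scene',s,*OR,(247,280),30,.022)
a=cv2.resize(t[160:280,340:460],(400,400));b=cv2.resize(s[200:380,350:530],(400,400))
cv2.imwrite('pics/p4.png',np.hstack([a,b])[:,:,::-1])"
```

```text
row [0.0012, 0.0, 0.0684, -0.0002, 0.0025, -0.001] clk 11.97 F [ 1.3 -0.2  0. ] open 0.0743 pos [0.6064 0.2905 0.0984] rpy [-1.7999e+02  1.4000e-01  2.9940e+01]
case top c [ 585.6 -148.8] rect [ 585.4 -148.8] [60.9 46.2] 4.8
case scene c [ 579.4 -150.4] rect [ 579.4 -150.5] [61.1 45.7] 5.3
```

View pics/p4.png

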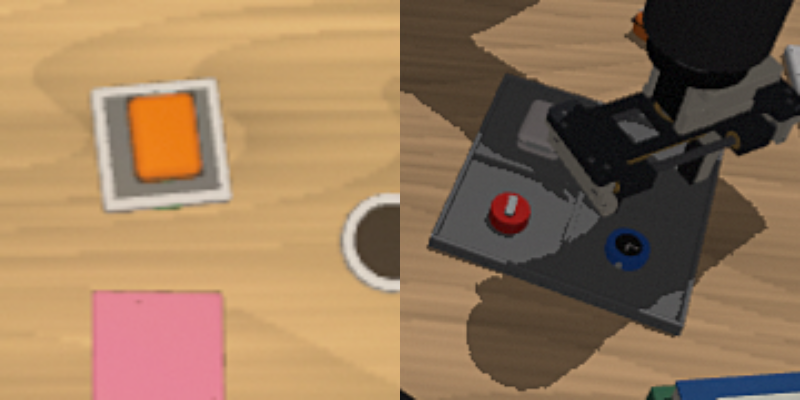

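The case sits flat and central on the pad, about (584, -148) against the pad's (584, -148.5). The gripper is over the watch on the compartment's diagonal. I'll go down.

Request:
carry_out(
  rows=[
    [0.001,0,0.02,0,-0.001,0],
    [0.001,0,0.045,0,-0.001,0],
    [0.001,0,0.065,0,-0.001,0],
    [0.001,0,0.075,0,-0.001,0],
    [0.001,0,0.075,0,-0.001,0],
    [0.001,0,0.075,0,-0.001,0],
  ],
)

```text
clock: 12.82
tool_pos: [0.6081, 0.2921, 0.025]
orientation: [-180.0, 0.0, 30.0]
force: [0.6, -0.0, 0.0]
opening: 0.0747
gripper_force: 0.0
```

```bash
python3 -c "
from h import *
go(.6073,.291,.009,30)"
```

```text
row [-0.0012, 0.0006, 0.016, -0.0005, 0.0007, -0.0] clk 12.82 F [ 0.6 -0.   0. ] open 0.0747 pos [0.6081 0.2921 0.025 ] rpy [-1.7997e+02  4.0000e-02  3.0000e+01]
```

Request:
carry_out(
  rows=[
    [-0.001,0,0.006,0,0,0],
    [-0.001,0,0.011,0,0,0],
    [-0.001,0,0.014,0,0,0],
    [-0.001,0,0.016,0,0,0],
    [-0.001,0,0.016,0,0,0],
  ],
)

```text
clock: 13.45
tool_pos: [0.6066, 0.2914, 0.008]
orientation: [-180.0, 0.1, 30.0]
force: [0.2, 0.3, 0.2]
opening: 0.0741
gripper_force: 0.0
```

Request:
carry_out(
  rows=[
    [0,0,0,0,0,0],
    [0,0,0,0,0,0],
    [0,0,0,0,0,0],
    [0,0,0,0,0,0],
    [0,0,0,0,0,0],
    [0,0,0,0,0,0],
    [0,0,0,0,0,0],
    [0,0,0,0,0,0],
  ],
  grip=-0.3,
)

```text
clock: 14.45
tool_pos: [0.6067, 0.2914, 0.0083]
orientation: [-180.0, 0.1, 30.0]
force: [-0.4, 0.2, 1.3]
opening: 0.0391
gripper_force: 30.0
```

Request:
carry_out(
  rows=[
    [0,0,-0.01,0,0,0],
    [0,0,-0.03,0,0,0],
    [0,0,-0.06,0,0,0],
    [0,0,-0.09,0,0,0],
    [0,0,-0.1,0,0,0],
    [0,0,-0.1,0,0,0],
  ],
)

```text
clock: 15.2
tool_pos: [0.607, 0.2917, 0.109]
orientation: [-179.9, 0.0, 30.0]
force: [-0.5, -0.4, -0.4]
opening: 0.0392
gripper_force: 30.0
```

```bash
python3 -c "
from h import *
go(.512,-.3062,.11,10)
s=viewer.snapshot('scene');cv2.imwrite('pics/p5.png',cv2.resize(s[180:380,350:550],(500,500))[:,:,::-1])"
```

```text
row [-0.3812, 0.4703, -0.0012, -0.0008, 0.0006, 0.349] clk 15.2 F [-0.5 -0.4 -0.4] open 0.0392 pos [0.607  0.2917 0.109 ] rpy [-1.7995e+02  3.0000e-02  3.0000e+01]
```

View pics/p5.png

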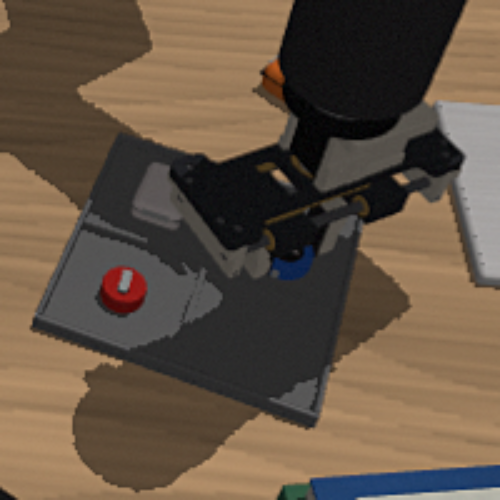

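The watch is held, blue rim at (292,262) in the crop. Next I'll carry it to the puck.

Request:
carry_out(
  rows=[
    [-0.025,0.031,-0.002,0,0,0.02],
    [-0.06,0.074,-0.004,0,0,0.06],
    [-0.095,0.117,-0.004,0,0,0.1],
    [-0.13,0.16,-0.004,0,0,0.14],
    [-0.165,0.203,-0.004,0,0,0.18],
    [-0.2,0.247,-0.004,0,0,0.22],
    [-0.235,0.29,-0.004,0,0,0.26],
    [-0.265,0.327,-0.004,0,0,0.3],
  ],
)

```text
clock: 16.25
tool_pos: [0.5395, -0.1261, 0.1113]
orientation: [-180.0, 0.2, 12.7]
force: [1.7, 0.3, -0.4]
opening: 0.039
gripper_force: 30.0
```

```bash
python3 -c "
from h import *
go(.512,-.3062,.10,10)"
```

```text
row [-0.0664, 0.1697, 0.0115, -0.0002, 0.0041, 0.0473] clk 16.25 F [ 1.7  0.3 -0.4] open 0.039 pos [ 0.5395 -0.1261  0.1113] rpy [-179.98    0.23   12.71]
```

Request:
carry_out(
  rows=[
    [-0.015,0.04,0,0,0,0.02],
    [-0.035,0.09,0,0,0,0.045],
    [-0.052,0.135,0.005,0,0,0.045],
    [-0.062,0.16,0.01,0,0,0.045],
    [-0.066,0.168,0.011,0,0,0.045],
    [-0.066,0.168,0.011,0,0,0.045],
    [-0.066,0.168,0.011,0,0,0.045],
  ],
)

```text
clock: 17.12
tool_pos: [0.514, -0.3019, 0.1016]
orientation: [180.0, 0.1, 10.3]
force: [0.7, 0.6, 0.4]
opening: 0.0389
gripper_force: 30.0
```

```bash
python3 -c "
from h import *
go(.512,-.3062,.0155,10)"
```

```text
row [-0.0025, 0.0039, 0.0861, 0.0, 0.0022, 0.0049] clk 17.12 F [0.7 0.6 0.4] open 0.0389 pos [ 0.514  -0.3019  0.1016] rpy [1.800e+02 1.200e-01 1.028e+01]
```

Request:
carry_out(
  rows=[
    [-0.0025,0.004,0.02,0,0,0],
    [-0.0025,0.004,0.04,0,0,0],
    [-0.0025,0.004,0.06,0,0,0],
    [-0.0025,0.004,0.075,0,0,0],
    [-0.0025,0.004,0.082,0,0,0],
    [-0.0025,0.004,0.082,0,0,0],
    [-0.0025,0.004,0.082,0,0,0],
  ],
)

```text
clock: 18.0
tool_pos: [0.5125, -0.3072, 0.0204]
orientation: [180.0, 0.1, 10.3]
force: [1.0, 0.1, -0.2]
opening: 0.0389
gripper_force: 30.0
```

```bash
python3 -c "
from h import *
go(.512,-.3062,.0135,10)"
```

```text
row [-0.0003, -0.0011, 0.0069, 0.0008, 0.001, 0.0044] clk 18.0 F [ 1.   0.1 -0.2] open 0.0389 pos [ 0.5125 -0.3072  0.0204] rpy [1.7996e+02 6.0000e-02 1.0250e+01]
```

Request:
carry_out(
  rows=[
    [0,-0.001,0.002,0,0,0],
    [0,-0.001,0.004,0,0,0],
    [0,-0.001,0.005,0,0,0],
    [0,-0.001,0.0055,0,0,0],
    [0,-0.001,0.0055,0,0,0],
  ],
)

```text
clock: 18.62
tool_pos: [0.5117, -0.3062, 0.0142]
orientation: [180.0, 0.1, 10.2]
force: [-0.7, 0.2, 0.2]
opening: 0.0391
gripper_force: 30.0
```

Request:
carry_out(
  rows=[
    [0,0,0.0005,0,0,0],
    [0,0,0.0005,0,0,0],
    [0,0,0.0005,0,0,0],
  ],
)

```text
clock: 19.0
tool_pos: [0.5117, -0.3061, 0.0138]
orientation: [180.0, 0.1, 10.2]
force: [0.5, -0.4, 0.4]
opening: 0.0388
gripper_force: 30.0
```

Request:
carry_out(
  rows=[
    [0,0,0.0005,0,0,0],
    [0,0,0.0005,0,0,0],
    [0,0,0.0005,0,0,0],
  ],
)

```text
clock: 19.38
tool_pos: [0.5118, -0.3061, 0.0132]
orientation: [180.0, 0.1, 10.2]
force: [-0.5, 0.7, 0.0]
opening: 0.0389
gripper_force: 30.0
```

Request:
carry_out(
  rows=[
    [0,0,0.0005,0,0,0],
    [0,0,0.0005,0,0,0],
    [0,0,0.0005,0,0,0],
  ],
)

```text
clock: 19.75
tool_pos: [0.5118, -0.3061, 0.0132]
orientation: [180.0, 0.1, 10.3]
force: [-0.5, 0.6, 6.1]
opening: 0.0387
gripper_force: 30.0
```

Request:
carry_out(
  rows=[
    [0,0,0.0005,0,0,0],
    [0,0,0.0005,0,0,0],
    [0,0,0.0005,0,0,0],
  ],
)

```text
clock: 20.12
tool_pos: [0.5118, -0.3061, 0.0132]
orientation: [180.0, 0.1, 10.3]
force: [-2.4, 2.5, 8.6]
opening: 0.039
gripper_force: 30.0
```

Contact. I'll unload, release and retreat.

Request:
carry_out(
  rows=[
    [0,0,-0.0006,0,0,0],
    [0,0,-0.0006,0,0,0],
  ],
)

```text
clock: 20.38
tool_pos: [0.5118, -0.3061, 0.0132]
orientation: [180.0, 0.1, 10.2]
force: [-1.7, 1.6, 6.7]
opening: 0.0388
gripper_force: 30.0
```

Request:
carry_out(
  rows=[
    [0,0,0,0,0,0],
    [0,0,0,0,0,0],
    [0,0,0,0,0,0],
    [0,0,0,0,0,0],
    [0,0,0,0,0,0],
    [0,0,0,0,0,0],
  ],
  grip=0.7,
)

```text
clock: 21.12
tool_pos: [0.5117, -0.3061, 0.0128]
orientation: [180.0, 0.1, 10.2]
force: [1.0, -0.5, -0.5]
opening: 0.0743
gripper_force: 0.0
```

Request:
carry_out(
  rows=[
    [0,0,-0.01,0,0,0],
    [0,0,-0.03,0,0,0],
    [0,0,-0.06,0,0,0],
    [0,0,-0.09,0,0,0],
    [0,0,-0.13,0,0,0],
    [0,0,-0.15,0,0,0],
    [0,0,-0.15,0,0,0],
  ],
)

```text
clock: 22.0
tool_pos: [0.5131, -0.3064, 0.1655]
orientation: [179.9, -0.1, 10.3]
force: [0.1, 0.0, -0.5]
opening: 0.0743
gripper_force: 0.0
```

Request:
carry_out(
  rows=[
    [0,0.03,0,0,0,0],
    [0,0.07,0,0,0,0],
    [0,0.11,0,0,0,0],
    [0,0.15,0,0,0,0],
    [0,0.18,0,0,0,0],
    [0,0.19,0,0,0,0],
    [0,0.19,0,0,0,0],
  ],
)

```text
clock: 22.88
tool_pos: [0.5452, -0.493, 0.1617]
orientation: [-179.9, 0.2, 10.2]
force: [0.5, 0.2, 0.4]
opening: 0.0746
gripper_force: 0.0
```

```bash
python3 -c "
from h import *
t=viewer.snapshot('top');s=viewer.snapshot('scene')
rep('case','top',t,*OR,(388,203),30,.022);rep('case','scene',s,*OR,(247,280),30,.022)
rep('watch','top',t,*BL,(457,233),25,.017);rep('watch','scene',s,*BL,(189,250),25,.017)
go(.5,-.4,.16,10)
a=cv2.resize(t[140:300,340:500],(400,400));b=cv2.resize(s[180:340,140:300],(400,400))
cv2.imwrite('pics/p6.png',np.hstack([a,b])[:,:,::-1])"
```

```text
case top c [ 585.6 -148.8] rect [ 585.4 -148.8] [61.  46.2] 4.9
case scene c [ 579.4 -150.6] rect [ 579.1 -150.4] [61.1 45.3] 4.1
watch top c [ 512.3 -306.5] rect [ 512.5 -306.7] [37.4 40.6] 60.9
watch scene c [ 510.8 -306.2] rect [ 511.  -306.1] [49.9 38.9] 20.2
row [-0.0284, -0.0988, 0.0027, -0.0004, 0.0024, 0.0045] clk 22.98 F [ 0.1 -0.4  0.1] open 0.0741 pos [ 0.5456 -0.4921  0.1626] rpy [-1.7998e+02  1.4000e-01  1.0260e+01]
```

View pics/p6.png

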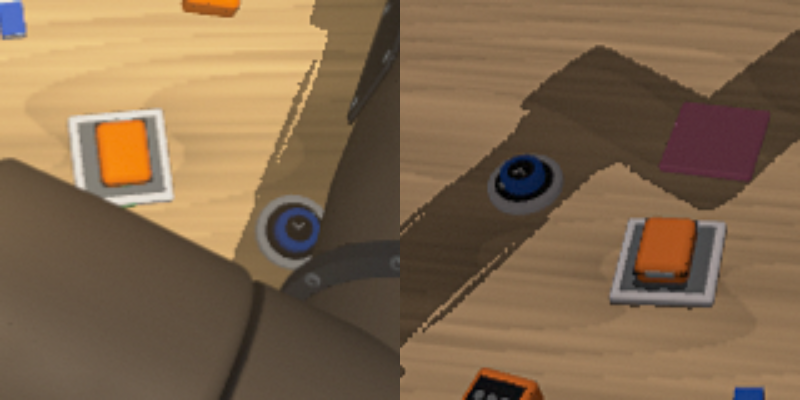

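The case is central on the pad at (667,252) in the crop. The watch is central on the puck at (523,178), face up and within about 1 mm. The robot touches nothing, so I'll hand in.

```bash
python3 -c "
from plant import workorder
print(workorder.close_job())"
```

```text
the job is handed in; nothing more can be done
None
```

The orange earbud case sits on the middle of the square pad and the blue watch on the middle of the round puck, both the same way up and set down gently; the job was handed in at about 23 s.

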